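# Park the rolling pin at the top of the sloping board

### The job

Clear the sloping plaster board: push the rolling pin from the foot of the slope all the way up until it drops into the groove against the stop rail, lying in the groove over its full length, then take the hand away. Only push it with the fingertips or the outside of the fingers, steadily and gently: do not grip, squeeze or lift it, and do not flick it or let it roll loose on the slope. Leave the jar, the tools and the pots around it as they are.

Things in the scene. Friction and masses are not known exactly. Their poses are not given: they have to be found in the camera images.
- slab: white plaster slab of the fixed rolling board, 320 mm long up the slope, 331 mm wide between side cheeks 10 mm high, climbing at 9 degrees from 45 to 95 mm above the table. Origin on the plaster, mid-width, at the inner face of the foot lip (batten 15 mm thick, 10 mm high, outside x = 0); x up the slope along the plaster, y across to the left facing uphill, z square out of the plaster
- rest_axis (a point): middle of where the pin's axis lies once the pin is in its groove: at x = 342, z = 22 mm in the slab's frame, same axes as the slab. Beyond the slab's top edge (x = 320 mm) the pin drops about 4.5 mm into the groove and lies against the stop rail, whose face is 30 mm uphill of this point; it does not roll back out by itself
- rail_top (a point): top middle of the wooden stop rail across the head of the board, 20 mm thick, 366 mm long, 140 mm above the table. Level frame: x uphill, y left facing uphill, z up
- ledge (a point): middle of the level tool ledge beyond the stop rail, 80 mm deep, 366 mm wide, 95 mm above the table, with three small things standing on it. Level frame as the stop rail's
- pin_center (a point): middle of the rolling pin: smooth varnished wooden cylinder, no handles, 60 mm diameter, 300 mm long, 0.4 to 0.65 kg, loose, brown; friction about 0.4. y is its axis (from end 2 to end 1) and keeps its direction as it rolls; x and z turn with it. It starts on the plaster against the foot lip, parallel to it (axis at x = 23, z = 30 mm in the slab's frame), and rolls down if let go anywhere on the slope
- pin_end1 (a point): centre of one end face of the pin, 150 mm from its middle, on the left when facing uphill
- pin_end2 (a point): centre of the other end face of the pin, on the right when facing uphill
- bulb: red rubber blowing bulb, 48 mm across, 86 mm tall, standing nozzle up on the tool ledge; origin at its foot (leave it alone)
- stain_jar: amber glass jar with black cap, 48 mm across, 62 mm tall, standing on the tool ledge; origin at its foot (leave it alone)
- stamp: dark turned wooden stamp, 48 mm across, 68 mm tall, standing on the tool ledge; origin at its foot (leave it alone)
- vase_grey: grey narrow-necked bottle vase, 120 mm across, 168 mm tall, on the table to the left; origin at its foot (leave it alone)
- vase_brown: brown narrow-necked bottle vase, 114 mm across, 155 mm tall, on the table to the left; origin at its foot (leave it alone)
- slip_dish: black shallow dish, 150 mm across, 32 mm tall, on the table to the right; origin at its foot (leave it alone)
- brush: dark-handled brush lying on the table to the right; origin on its underside (leave it alone)
- pot_lid: terracotta pot lid with a knob, 110 mm across, 51 mm tall, on the table to the left; origin at its foot (leave it alone)

How it is judged (in metres and radians):
On the way, in this order (a step that is already met when the one before it is completed fails the run):
1. the pin is more than half-way up the slope with the fingers pushing it (x of pin_center in the frame of slab between 0.18 and 0.31 m and contact force between rolling_pin and the fingers above 0.2 N).
2. the pin lies full length in the groove against the stop rail (x of pin_end1 in the frame of slab between 0.336 and 0.347 m and z of each of pin_end1, pin_end2 in the frame of slab below 0.0265 m and x of pin_end2 in the frame of slab between 0.336 and 0.347 m and y of pin_center in the frame of slab between -0.03 and 0.03 m and z of pin_center in the frame of slab above 0.018 m), for 0.2 s.
At the end, for the whole second after the job is handed in: both ends of the pin's axis lie 336 to 347 mm up the slab's slope from the lip (seated: 342) and under 26.5 mm square above the plaster plane (seated: 22; rolling on the plaster: 30), its middle within 30 mm of mid-width, the pin at rest (all of step 2 and linear speed of rolling_pin below 0.02 m/s and angular speed of rolling_pin below 0.3 rad/s); the robot touches nothing.
It fails at once if the pin was lifted more than 15 mm off the board at its middle or at an end (z of any of pin_center, pin_end1, pin_end2 in the frame of slab above 0.045 m).
It fails at once if the pin rolled loose on the slope: faster than 0.2 m/s with nothing touching it (x of pin_center in the frame of slab between 0.035 and 0.315 m and contact force between rolling_pin and the fingers below 0.02 N and contact force between rolling_pin and the arm below 0.02 N and linear speed of rolling_pin above 0.2 m/s).
It fails at once if the fingers squeezed or rammed the pin with more than 35 N (contact force between rolling_pin and the fingers above 35 N).
It fails at once if a bystander was shifted by more than 20 mm or tipped over (distance of any of bulb, stain_jar, stamp, vase_grey, vase_brown, slip_dish, brush, pot_lid from where it was at the start of the episode above 0.02 m or angle between any of bulb, stain_jar, stamp, vase_grey, vase_brown, slip_dish, pot_lid's own z axis and vertical above 0.5 rad).
It also fails if it takes over 42 s, if anything falls off the work surface, if the arm or the gripper's body presses on something with over 40 N, if the wrist force passes 120 N, or if a joint passes its speed limit or range.

### The arm

A 6-joint arm with a two-finger parallel gripper is mounted at the origin on the work surface. World frame = base frame: x ahead of the robot, y to its left, z up, the work surface at z = 0. Lengths are in m, angles in degrees, forces in N, time in s.
With the tool pointing down it reaches from about 0.275 to 0.825 m from the base axis. Payload 5.2 kg.
Tool frame: the origin (TCP) lies midway between the tips of the shut fingers; the grasp point (between the pads) lies manip.grip_depth behind it (manip.grip_depth is the distance from the TCP to the grasp point, in m); z points along the fingers, y is the direction in which the jaws open and shut (so a half turn about z gives the same grasp; the last joint's range is limited). The gripper opens to 93 mm and grips with 3 to 60 N. Pads are 15 mm wide; open, the fingers measure 128 mm over their backs; the gripper's body (75 mm by 188 mm) begins 65 mm behind the grasp point.
Start: joints at [63.266, 14.817, 87.949, -0, 77.235, -11.62], TCP at [0.143, 0.531, 0.219] pointing down, gripper open.
Joint ranges: [-179.93, 179.93], [-52.35, 119.4], [10.71, 147.94], [-69.91, 249.91], [12.55, 155.21], [-178.61, 178.61]. Speed limits (degrees/s): [147.25, 147.25, 180, 180, 180, 180].

### API

Orientations are given as [roll, pitch, yaw] about the fixed x, y, z axes, in that order (R = Rz(yaw) Ry(pitch) Rx(roll)).
In Python, from cell import manip, camera, order gives the robot as it stands.
- The arm moves only by the tool step_arm, never from a script. Its argument "increments" is a list that holds one entry, the list of rows, each a list of 4 numbers: the shift along the world's x, y, z each as a share of 0.1 m, from -1 to 1, then the turn about the world's z as a share of 30 degrees, from -1 to 1. A call has 1 to 12 rows; each row is the pose to reach, as a shift and turn from the pose measured when the call began; what a row does not reach only later rows make up. A row lasts 1/8 s, in which the tool goes at most 62.5 mm and 10.7 degrees, less where a joint would pass 70% of its speed; a pose out of reach is approached as far as the arm can. A call with a number of a shift or a turn outside -1 to 1 is refused whole. A call with a gripper value outside its range is refused whole. "jaw" is the opening, from 0 (shut) to 1 (fully open), set as the call begins (left out, the last holds). The fingers move at their own pace and stop on an object; "newtons" is the grip in N (left out, the last holds). Time passes only in rows, so rows that repeat a pose let the fingers close. It gives the time, the measured TCP pose, the force and the opening at its end, in the units of the state.
- manip.state(): the state, without advancing time (a new reading comes with each control period).
- camera(name): name is "scene" or "top"; returns a dict with "color" (480x640x3 uint8, red, green, blue), "z_map" (480x640 float32, m along the optical axis (not along the pixel's ray), 0 where there is no reading), "fx", "fy", "cx", "cy" (pixels), "pose" (4x4, takes a point from camera to world coordinates). Camera axes: x right, y up, looking along -z (the intrinsics and any distortion apply to the point x, -y, -z); pixel columns grow to the right and rows downward; lengths in m; the calibration is good to about 2 mm. A picture is of the moment at which its call begins.
- order.finish_job(): hands the job in, once; it reports no verdict.
The state is a dict: "t": time; "q": joint angles; "joint_velocities": joint speeds; "effort": joint torques, N m; "eef_pos": TCP position; "tool_rot": TCP orientation; "contact_force": force on the tool from outside, world axes, zero at the start; "wrist_torque": the same for the moment, N m; "grip_width": finger opening in m.
Only numpy, scipy, OpenCV 4.12 (cv2) and the standard library are available. Lean on these libraries where they do the work, as an engineer would, in place of code of your own. Each camera call takes 0.05 s, during which the arm holds its last target. There are 200 camera calls.

## Working session

There is one attempt and no reset: what is moved stays moved. The work goes in short steps, Python scripts to look and compute and a tool call to move; the robot and the scene stay as the last step left them, time stands still between calls to the robot, and variables do not carry over. Pictures are saved under pics/ and viewed, about 8 in all and at most 12, crops included, and the job is handed in when it is done.

Besides the shell and the picture viewer there is one more tool, called after "Request:" in YAML: its name, and indented under it one key for each argument. step_arm: Moves the arm, as the interface text tells. Its arguments: {"type":"object","properties":{"increments":{"type":"array"},"jaw":{"type":"number"},"newtons":{"type":"number"}},"required":["increments"]}

```bash
mkdir -p pics; ls; cat > h.py <<'E'
import numpy as np, cv2
from cell import manip, camera, order
def grab(n):
    c=camera(n); c["color"]=np.asarray(c["color"]); c["z_map"]=np.asarray(c["z_map"]); return c
def cloud(c):
    v,u=np.mgrid[:480,:640]; d=c["z_map"]
    P=np.stack([(u-c["cx"])/c["fx"]*d,-(v-c["cy"])/c["fy"]*d,-d],-1)
    T=np.asarray(c["pose"]); return P@T[:3,:3].T+T[:3,3]
E
python3 - <<'E'
from h import *
for n in("top","scene"):
    c=grab(n); cv2.imwrite(f"pics/{n}0.png",c["color"][:,:,::-1]); np.savez(f"{n}0.npz",**{k:c[k] for k in("color","z_map","fx","fy","cx","cy","pose")})
    print(n,c["fx"],c["cx"],c["cy"],np.round(c["pose"],3).tolist(), (c["z_map"]>0).mean(), [k for k in c])
print(manip.state(), manip.grip_depth)
E
```

```text
pics
top 539.0220624557852 314.96459487778003 232.7169272858144 [[0.067, 0.976, -0.208, 0.249], [-0.998, 0.066, -0.011, -0.015], [0.003, 0.208, 0.978, 1.503], [0.0, 0.0, 0.0, 1.0]] 0.9960514322916667 ['color', 'z_map', 'fx', 'fy', 'cx', 'cy', 'pose']
scene 622.9851484076498 334.0105956690979 244.62261975762638 [[-0.594, -0.647, 0.477, 1.304], [0.804, -0.487, 0.341, 0.557], [0.011, 0.587, 0.81, 1.442], [0.0, 0.0, 0.0, 1.0]] 0.9960384114583334 ['color', 'z_map', 'fx', 'fy', 'cx', 'cy', 'pose']
{'t': 0.1, 'q': array([ 6.32669294e+01,  1.48552836e+01,  8.80030215e+01, -9.83430710e-04,
        7.72358583e+01, -1.16189800e+01]), 'joint_velocities': array([-0.04803743, -0.15167893, -0.04982305,  0.0325498 ,  0.01873584,
        0.01670497]), 'effort': array([ 2.32752114e-03, -4.38212442e+01, -2.84641743e+01,  7.20487651e-02,
        3.62258696e-02, -4.34952631e-05]), 'eef_pos': array([0.14316256, 0.53053735, 0.21791148]), 'tool_rot': array([-1.79907573e+02, -1.80256060e-02,  1.64886113e+02]), 'contact_force': array([ 4.59779354e-04,  2.09299495e-01, -8.77078622e-01]), 'wrist_torque': array([-0.03798691, -0.02651518,  0.03237055]), 'grip_width': 0.09321483716321359} 0.0188
```

View pics/top0.png

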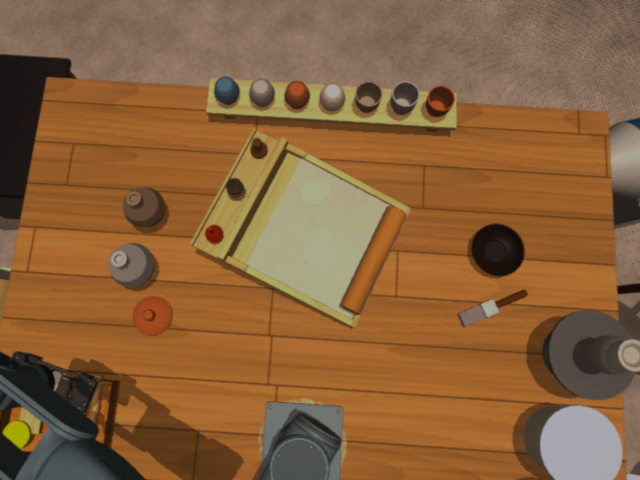

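View pics/scene0.png

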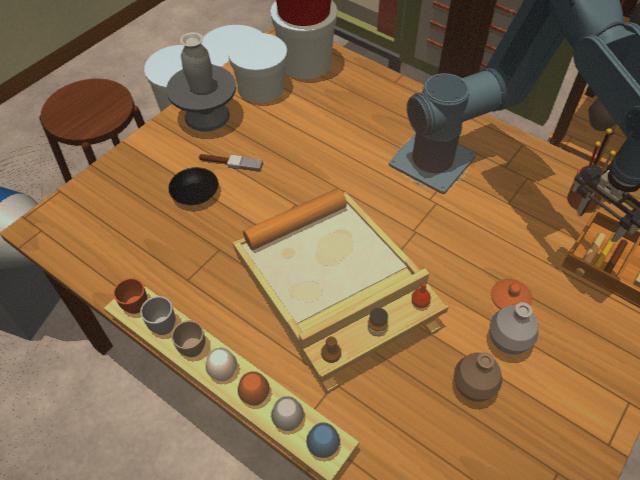

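The top view shows the pin from about (400,212) to (352,308), the rail at about (280,145)–(235,260), and the ledge things further left. Uphill is therefore roughly world +y. The scene view shows the same layout with nothing between the pin and the rail. Next I measure the board.

```bash
cat > meas.py <<'E'
from h import *
def pinmeas(c,verbose=True):
    P=cloud(c); hsv=cv2.cvtColor(c["color"],cv2.COLOR_RGB2HSV)
    return P,hsv
E
python3 - <<'E'
from h import *
for n in("top","scene"):
    c=dict(np.load(f"{n}0.npz")); P=cloud(c); hsv=cv2.cvtColor(c["color"],cv2.COLOR_RGB2HSV)
    z=P[...,2]; box=(P[...,0]>0.25)&(P[...,0]<0.8)&(P[...,1]>-0.3)&(P[...,1]<0.3)
    pl=box&(hsv[...,1]<90)&(hsv[...,2]>120)&(z>0.035)&(z<0.11)
    pl=cv2.erode(pl.astype(np.uint8),np.ones((5,5)))>0
    X=P[pl]; 
    for _ in range(3):
        m=X.mean(0); nv=np.linalg.svd(X-m,full_matrices=False)[2][2]; nv*=np.sign(nv[2]); r=(X-m)@nv; X=X[abs(r)<0.004]
    ux=-nv[:2]/np.linalg.norm(nv[:2]); print(n,"plaster",len(X),"slope",np.degrees(np.arccos(nv[2])),"uphill yaw",np.degrees(np.arctan2(ux[1],ux[0])),"mean",m,"rms",r.std())
    # pin
    h=(P-m)@nv
    for lo,name in((0.03,"pin"),):
        pm=box&(h>0.02)&(h<0.075)&(hsv[...,0]<16)&(hsv[...,1]>130)&(z<0.125)
        k,l,st,ce=cv2.connectedComponentsWithStats(pm.astype(np.uint8)); i=1+st[1:,4].argmax(); pm=l==i; Y=P[pm]
        print("pin px",st[i],"hmax",np.percentile(h[pm],[1,50,99]))
        mm=Y.mean(0); ax=np.linalg.svd(Y-mm,full_matrices=False)[2][0]; ax*=-np.sign(ax[0]) 
        s=(Y-mm)@ax; print("axis",ax,"yaw",np.degrees(np.arctan2(ax[1],ax[0])),"len",np.ptp(s),np.percentile(s,[.5,99.5]))
        top=h[pm]>np.percentile(h[pm],90); t=Y[top].mean(0); print("crest",t, "end+",mm+ax*s.max(),"end-",mm+ax*s.min())
    rl=box&(z>0.132)&(z<0.148)
    k,l,st,ce=cv2.connectedComponentsWithStats(rl.astype(np.uint8)); i=1+st[1:,4].argmax(); R=P[l==i]
    (cx,cy),wh,a=cv2.minAreaRect((R[:,:2]*1000).astype(np.float32)); print("rail",cx,cy,wh,a,np.median(R[:,2]), "px",st[i])
E
```

```text
top plaster 7840 slope 8.97596590725527 uphill yaw 67.7245952153815 mean [ 0.55214465 -0.00472204  0.07424267] rms 0.0020588583117383745
pin px [ 341  206   65  109 2399] hmax [0.03533189 0.05505505 0.06463606]
axis [-0.92422197  0.38183112 -0.00432825] yaw 157.55262537459558 len 0.3001436453033528 [-0.15113154  0.14456174]
crest [ 0.49123775 -0.16178069  0.11115844] end+ [ 0.35078664 -0.10050323  0.10191548] end- [ 0.62818599 -0.21510742  0.10321458]
rail 625.9667358398438 171.77001953125 (22.75872039794922, 365.7334899902344) 67.5594482421875 0.13979313442237062 px [ 217  137   70  123 1077]
scene plaster 6544 slope 9.077542269520062 uphill yaw 67.18316711768412 mean [ 0.55810346 -0.00128991  0.07508902] rms 0.0020278881110294233
pin px [ 243  188  104   60 1975] hmax [0.02366087 0.05191208 0.06418766]
axis [-0.92283067  0.3851223   0.00802257] yaw 157.3478974120435 len 0.3033244133525456 [-0.14480049  0.15114455]
crest [ 0.48978246 -0.15630649  0.11112712] end+ [ 0.35459527 -0.08716951  0.10093815] end- [ 0.63451234 -0.20398651  0.09850471]
rail 626.1060791015625 174.56631469726562 (24.514097213745117, 368.42205810546875) 67.26068878173828 0.1396978164772159 px [ 299  268  131   73 1220]
```

The two views agree. The slope is 9° with uphill yaw about 67.4°, and the pin is 300 mm long and sits mid-width. The pin axis is at about (0.489,-0.156,0.078) and the rest axis works out at about (0.611,0.136,0.120).

Plan: jaws open along the pin axis (tool yaw 67.4°), both fingers on the downhill side. I'll go up and over first.

Request:
step_arm:
  increments:
    - [[0,0,0.5,-0.3],[0,0,1,-0.6],[0,0,1,-1],[0,0,1,-1]]
  jaw: 1

```text
t: 0.6
eef_pos: [0.1431, 0.5304, 0.3179]
tool_rot: [-179.9, -0.0, 134.9]
contact_force: [0.8, -1.2, -0.3]
grip_width: 0.0931
```

Request:
step_arm:
  increments:
    - [[0.2,-0.5,0,-0.3],[0.4,-1,0,-0.6],[0.4,-1,0,-1]]

```text
t: 0.98
eef_pos: [0.1836, 0.4273, 0.3169]
tool_rot: [-179.8, 0.1, 105.9]
contact_force: [-0.1, 0.9, 0.6]
grip_width: 0.0926
```

Request:
step_arm:
  increments:
    - [[0.2,-0.5,0,-0.3],[0.4,-1,0,-0.6],[0.4,-1,0,-1]]

```text
t: 1.35
eef_pos: [0.2241, 0.3243, 0.3159]
tool_rot: [-179.8, 0.3, 76.7]
contact_force: [-0.4, 0.1, -0.2]
grip_width: 0.0931
```

Request:
step_arm:
  increments:
    - [[0.2,-0.5,0,0],[0.4,-1,0,0],[0.4,-1,0,0]]

```text
t: 1.72
eef_pos: [0.2649, 0.2215, 0.315]
tool_rot: [-179.7, 0.4, 76.5]
contact_force: [0.1, 0.6, -0.9]
grip_width: 0.093
```

Request:
step_arm:
  increments:
    - [[0.2,-0.5,0,0],[0.4,-1,0,0],[0.4,-1,0,0]]

```text
t: 2.1
eef_pos: [0.3057, 0.1195, 0.3142]
tool_rot: [-179.6, 0.4, 76.3]
contact_force: [-0.4, 0.3, 0.1]
grip_width: 0.0927
```

Request:
step_arm:
  increments:
    - [[0.2,-0.5,0,0],[0.4,-1,0,0],[0.4,-1,0,0]]

```text
t: 2.48
eef_pos: [0.3466, 0.0185, 0.3135]
tool_rot: [-179.5, 0.4, 76.2]
contact_force: [-0.4, 0.6, -0.1]
grip_width: 0.0929
```

Request:
step_arm:
  increments:
    - [[0.2,-0.5,0,0],[0.4,-1,0,0],[0.4,-1,0,0]]

```text
t: 2.85
eef_pos: [0.3875, -0.0815, 0.3125]
tool_rot: [-179.4, 0.3, 76.1]
contact_force: [-0.6, -0.7, -0.3]
grip_width: 0.093
```

Request:
step_arm:
  increments:
    - [[0.25,-0.5,-0.2,-0.15],[0.4,-1,-0.4,-0.29],[0.4,-1,-0.4,-0.29]]

```text
t: 3.22
eef_pos: [0.4278, -0.1804, 0.2702]
tool_rot: [-179.1, 0.2, 67.5]
contact_force: [-0.6, 0.9, 0.0]
grip_width: 0.0934
```

Request:
step_arm:
  increments:
    - [[0.2,-0.4,-0.3,0],[0.3,-0.6,-0.7,0],[0.3,-0.6,-1,0],[0.3,-0.6,-1,0]]

```text
t: 3.72
eef_pos: [0.457, -0.2361, 0.1685]
tool_rot: [-178.8, 0.1, 67.6]
contact_force: [-1.0, 0.9, 0.3]
grip_width: 0.0929
```

Request:
step_arm:
  increments:
    - [[0,0,-0.4,0],[0,0,-0.8,0],[0,0,-1,0],[0,0,-1,0]]

```text
t: 4.22
eef_pos: [0.4573, -0.2342, 0.0692]
tool_rot: [-178.8, 0.1, 67.8]
contact_force: [-0.6, -0.1, 0.4]
grip_width: 0.0932
```

```bash
python3 - <<'E'
from h import *
c=grab("top"); s=grab("scene")
a=cv2.resize(c["color"][120:340,220:500],None,fx=2,fy=2); b=cv2.resize(s["color"][130:350,200:480],None,fx=2,fy=2)[:, :]
cv2.imwrite("pics/a1.png",np.vstack([a,b])[::1,:, ::-1][:880]) if 0 else cv2.imwrite("pics/a1.png",cv2.resize(np.hstack([a,b]),None,fx=.71,fy=.71)[:,:,::-1])
print(manip.state()["eef_pos"],manip.state()["tool_rot"])
E
```

```text
[ 0.45836578 -0.23572024  0.07060785] [-1.78982936e+02  1.30113181e-01  6.77362132e+01]
```

View pics/a1.png

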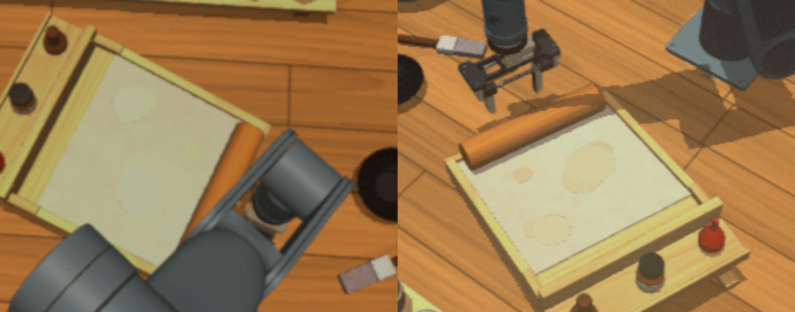

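The crop shows both fingertips (around (490,100) and (540,85)) downhill of the pin and parallel to it, clear of the lip. The scene-side dish and brush are clear too. I'll close the gap, then make contact slowly.

Request:
step_arm:
  increments:
    - [[0.04,0.1,-0.04,0],[0.08,0.19,-0.04,0],[0.12,0.28,-0.04,0],[0.14,0.34,-0.04,-0.01],[0.14,0.34,-0.04,-0.01]]

```text
t: 4.95
eef_pos: [0.4725, -0.2011, 0.0666]
tool_rot: [-179.0, 0.1, 67.5]
contact_force: [0.0, -0.0, 0.2]
grip_width: 0.093
```

Request:
step_arm:
  increments:
    - [[0.015,0.037,0.005,0],[0.03,0.074,0.01,0],[0.045,0.11,0.018,0],[0.06,0.148,0.025,0],[0.077,0.185,0.03,0],[0.077,0.185,0.03,0]]

```text
t: 5.7
eef_pos: [0.4807, -0.1833, 0.0701]
tool_rot: [-179.1, 0.2, 67.5]
contact_force: [-0.1, -3.1, 1.9]
grip_width: 0.0927
```

Request:
step_arm:
  increments:
    - [[0.015,0.037,0.006,0],[0.035,0.083,0.014,0],[0.054,0.13,0.022,0],[0.073,0.175,0.03,0],[0.092,0.222,0.038,0],[0.111,0.268,0.046,0],[0.131,0.314,0.054,0],[0.15,0.36,0.062,0],[0.17,0.406,0.07,0],[0.188,0.452,0.078,0],[0.207,0.498,0.085,0],[0.222,0.535,0.091,0]]

```text
t: 7.2
eef_pos: [0.5031, -0.1306, 0.0796]
tool_rot: [-179.1, 0.2, 67.5]
contact_force: [-1.6, -4.5, 4.0]
grip_width: 0.0929
```

```bash
cat > pin.py <<'E'
from h import *
# slab frame from measurement
a,b=np.radians(67.4),np.radians(9)
u=np.array([np.cos(a)*np.cos(b),np.sin(a)*np.cos(b),np.sin(b)]); l=np.array([-np.sin(a),np.cos(a),0]); n=np.cross(u,l)
o=np.array([.482,-.1726,.045])
def look(name,save=None):
    c=grab(name); P=cloud(c)-o; S=np.stack([P@u,P@l,P@n],-1); hsv=cv2.cvtColor(c["color"],cv2.COLOR_RGB2HSV)
    m=(S[...,2]>.03)&(S[...,2]<.07)&(abs(S[...,1])<.2)&(S[...,0]>-.05)&(S[...,0]<.38)&(hsv[...,0]<16)&(hsv[...,1]>130)
    k,L,st,_=cv2.connectedComponentsWithStats(m.astype(np.uint8)); Y=np.concatenate([S[L==i] for i in range(1,k) if st[i,4]>60])
    print(name,"y range",np.percentile(Y[:,1],[.5,99.5]).round(4))
    for lo in np.arange(-.15,.15,.05):
        q=Y[(Y[:,1]>lo)&(Y[:,1]<lo+.05)]
        if len(q)>20:  # fit circle radius 30
            from scipy.optimize import least_squares as ls
            r=ls(lambda p:np.hypot(q[:,0]-p[0],q[:,2]-p[1])-.03,[q[:,0].mean(),.03],loss="soft_l1",f_scale=.002); print("  y %.3f axis x %.4f z %.4f n %d"%(lo+.025,*r.x,len(q)))
    if save: cv2.imwrite(save,cv2.resize(c["color"][110:350,180:500],None,fx=2,fy=2)[:,:,::-1])
E
python3 - <<'E'
from pin import *
look("top"); look("scene","pics/s2.png"); s=manip.state()
print(s["eef_pos"],s["tool_rot"],s["contact_force"],"tip slab x",(s["eef_pos"]-o)@u)
E
```

```text
top y range [-0.0418  0.0349]
  y -0.025 axis x 0.0917 z 0.0305 n 105
  y 0.025 axis x 0.0910 z 0.0311 n 137
scene y range [-0.1516  0.1453]
  y -0.125 axis x 0.0949 z 0.0298 n 355
  y -0.075 axis x 0.0953 z 0.0300 n 353
  y -0.025 axis x 0.0944 z 0.0296 n 324
  y 0.025 axis x 0.0948 z 0.0303 n 316
  y 0.075 axis x 0.0948 z 0.0304 n 319
  y 0.125 axis x 0.0948 z 0.0302 n 294
[ 0.50314519 -0.12980986  0.07936417] [-1.79094188e+02  1.74398917e-01  6.74750353e+01] [-0.62211592 -2.94139831  1.97620042] tip slab x 0.05241962481807134
```

View pics/s2.png

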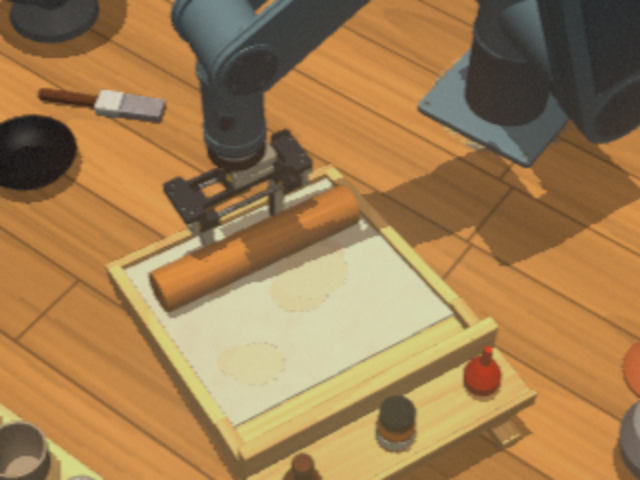

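The picture shows both fingers ((205,225) and (278,195)) on the pin's downhill side. The pin is parallel, with axis x≈0.094 and y≈-3 mm in the slab's frame. I'll keep pushing.

Request:
step_arm:
  increments:
    - [[0.015,0.037,0.006,0],[0.04,0.097,0.016,0],[0.068,0.163,0.028,0],[0.095,0.23,0.039,0],[0.123,0.295,0.05,0],[0.15,0.36,0.062,0],[0.178,0.427,0.073,0],[0.205,0.494,0.085,0],[0.233,0.56,0.096,0],[0.26,0.625,0.107,0],[0.284,0.683,0.117,0],[0.3,0.72,0.123,0]]

```text
t: 8.8
eef_pos: [0.533, -0.058, 0.0918]
tool_rot: [-179.1, 0.2, 67.5]
contact_force: [-2.3, -5.6, 3.9]
grip_width: 0.0928
```

Request:
step_arm:
  increments:
    - [[0.015,0.037,0.006,0],[0.04,0.097,0.016,0],[0.068,0.163,0.028,0],[0.095,0.23,0.039,0],[0.123,0.295,0.05,0],[0.15,0.36,0.062,0],[0.178,0.427,0.073,0],[0.205,0.494,0.085,0],[0.233,0.56,0.096,0],[0.26,0.625,0.107,0],[0.284,0.683,0.117,0],[0.3,0.72,0.123,0]]

```text
t: 10.3
eef_pos: [0.5627, 0.014, 0.104]
tool_rot: [-179.1, 0.3, 67.5]
contact_force: [-2.1, -4.6, 4.0]
grip_width: 0.093
```

```bash
python3 - <<'E'
from pin import *
look("top"); look("scene","pics/s3.png"); s=manip.state()
print(s["eef_pos"],s["tool_rot"],s["contact_force"],"tip slab",(s["eef_pos"]-o)@np.c_[u,l,n])
E
```

```text
top y range [-0.0191  0.0565]
  y 0.025 axis x 0.2496 z 0.0311 n 126
scene y range [-0.1513  0.1433]
  y -0.125 axis x 0.2524 z 0.0302 n 385
  y -0.075 axis x 0.2532 z 0.0300 n 378
  y -0.025 axis x 0.2526 z 0.0303 n 382
  y 0.025 axis x 0.2533 z 0.0300 n 350
  y 0.075 axis x 0.2532 z 0.0296 n 344
  y 0.125 axis x 0.2528 z 0.0302 n 329
[0.56295304 0.01456101 0.10387147] [-179.05893624    0.18405103   67.49027733] [ 0.13789024 -1.71974792  1.88229754] tip slab [ 0.21059803 -0.00281158  0.02624986]
```

The pin is at x≈0.252, still straight, with contact force about 5 N. For the last stretch I'll go slower and rise less, so the tips stay below the axis when the pin drops.

Request:
step_arm:
  increments:
    - [[0.015,0.037,0.004,0],[0.035,0.083,0.01,0],[0.054,0.13,0.015,0],[0.073,0.175,0.02,0],[0.092,0.222,0.025,0],[0.111,0.268,0.03,0],[0.131,0.314,0.035,0],[0.15,0.36,0.04,0],[0.17,0.406,0.045,0],[0.188,0.452,0.05,0],[0.207,0.498,0.055,0],[0.222,0.535,0.06,0]]

```text
t: 11.9
eef_pos: [0.5849, 0.0677, 0.1098]
tool_rot: [-179.0, 0.2, 67.5]
contact_force: [-2.9, -5.0, 3.0]
grip_width: 0.0928
```

Request:
step_arm:
  increments:
    - [[0.008,0.019,0.001,0],[0.017,0.04,0.002,0],[0.025,0.06,0.003,0],[0.033,0.08,0.004,0],[0.042,0.1,0.005,0],[0.05,0.12,0.006,0],[0.058,0.14,0.007,0],[0.067,0.16,0.008,0],[0.075,0.18,0.008,0],[0.083,0.2,0.008,0]]

```text
t: 13.15
eef_pos: [0.5932, 0.0881, 0.1105]
tool_rot: [-179.0, 0.2, 67.5]
contact_force: [0.1, 0.4, -1.1]
grip_width: 0.0929
```

```bash
python3 - <<'E'
from pin import *
look("top"); look("scene","pics/s4.png"); s=manip.state()
print(s["eef_pos"],s["tool_rot"],s["contact_force"],"tip slab",(s["eef_pos"]-o)@np.c_[u,l,n])
E
```

```text
top y range [-0.0206  0.0632]
  y 0.025 axis x 0.3418 z 0.0223 n 164
  y 0.075 axis x 0.3408 z 0.0230 n 36
scene y range [-0.1512  0.1439]
  y -0.125 axis x 0.3425 z 0.0222 n 407
  y -0.075 axis x 0.3429 z 0.0224 n 385
  y -0.025 axis x 0.3430 z 0.0225 n 361
  y 0.025 axis x 0.3428 z 0.0227 n 333
  y 0.075 axis x 0.3428 z 0.0226 n 339
  y 0.125 axis x 0.3430 z 0.0226 n 307
[0.59322599 0.08806581 0.11055293] [-179.02489346    0.22141891   67.49786878] [-0.19810046  0.11061875  0.19433172] tip slab [ 0.29015866 -0.00251232  0.02041343]
```

View pics/s4.png

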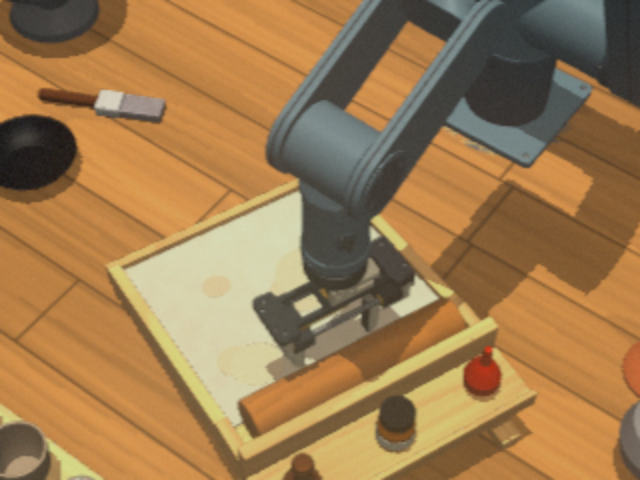

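The pin lies from about (250,415) to (460,315), flush in the groove along the rail: x≈0.342, z≈0.0225 over the whole length. The contact force is zero. I'll back away downhill, then go up.

Request:
step_arm:
  increments:
    - [[-0.05,-0.12,0.02,0],[-0.12,-0.28,0.06,0],[-0.19,-0.46,0.2,0],[-0.23,-0.55,0.5,0],[-0.23,-0.55,0.9,0],[-0.23,-0.55,1,0],[-0.23,-0.55,1,0],[-0.23,-0.55,1,0]]

```text
t: 14.25
eef_pos: [0.5693, 0.0329, 0.2092]
tool_rot: [-178.9, 0.3, 67.5]
contact_force: [0.2, 0.1, -0.3]
grip_width: 0.0926
```

```bash
python3 - <<'E'
from pin import *
look("top"); look("scene","pics/s5.png"); s=manip.state()
print(s["t"],s["eef_pos"],s["contact_force"],abs(s["joint_velocities"]).max())
E
```

```text
top y range [-0.064   0.1484]
  y -0.075 axis x 0.3463 z 0.0233 n 51
  y -0.025 axis x 0.3425 z 0.0229 n 213
  y 0.025 axis x 0.3431 z 0.0241 n 152
  y 0.075 axis x 0.3419 z 0.0226 n 57
  y 0.125 axis x 0.3400 z 0.0240 n 84
scene y range [-0.1512  0.1431]
  y -0.125 axis x 0.3431 z 0.0225 n 410
  y -0.075 axis x 0.3432 z 0.0222 n 393
  y -0.025 axis x 0.3427 z 0.0226 n 378
  y 0.025 axis x 0.3428 z 0.0225 n 361
  y 0.075 axis x 0.3431 z 0.0230 n 347
  y 0.125 axis x 0.3432 z 0.0223 n 320
14.35 [0.56937989 0.03314925 0.20900326] [-0.28937294  0.91955018 -0.04551707] 0.35016508906503657
```

View pics/s5.png

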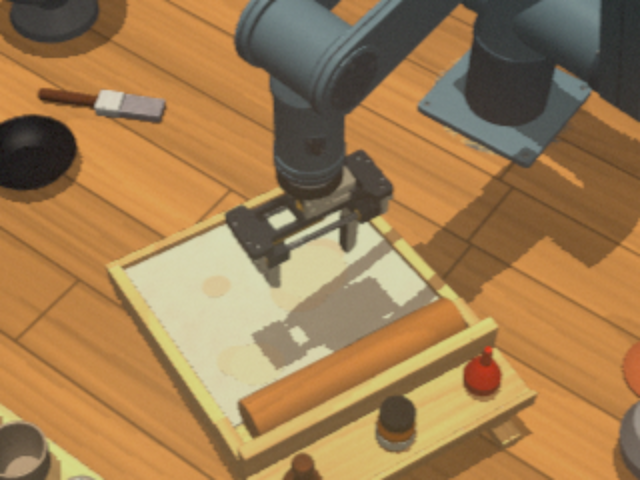

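The hand is clear above the plaster. The pin is still in the groove ((250,415) to (460,315)), and the bulb, jar and stamp stand where they were. I'm handing in.

```bash
python3 -c "
from cell import order; print(order.finish_job())"
```

```text
the job is handed in; nothing more can be done
None
```

The rolling pin is up the slope and lying in the groove against the stop rail. The hand is well clear, and I handed the job in at about 14.4 s of the 42 s allowed. I pushed it with the outsides of both open fingers from the downhill side, at about 40–55 mm/s. The readings at the end of each move were about 4 to 7 N at the tool, and I did not grip or lift the pin.

**Last checks:**
- **Pin position (scene camera):** the axis is at x ≈ 0.343 m and z ≈ 0.0225 m in all six sections along its length. Its middle is about 4 mm off mid-width.
- **Pin position (top camera):** this view agreed on average but was noisier, at x 0.340–0.346 m with the arm hiding part of the pin. I trusted the scene view.
- **Bystanders:** the jar, bulb, stamp, brush and dish look undisturbed in the last picture. I did not measure any of them. The vases and the pot lid were mostly outside that crop, so I did not check them again; the hand passed that side with the fingertips above 0.31 m.

No check failed.

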